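# Heft three canisters, hold up the full one

### The arm

A 7-joint arm with a two-finger parallel gripper is mounted at the origin on a cart in front of the work surface, level with it; the furniture and walls round the work are solid. World frame = base frame: x ahead of the robot, y to its left, z up, the work surface at z = 0. Lengths are in m, angles in degrees, forces in N, time in s.
With the tool pointing down it reaches from about 0.425 to 0.875 m from the base axis. Payload 4.7 kg.
Tool frame: the origin (TCP) lies midway between the tips of the shut fingers; the grasp point (between the pads) lies behind it (env.pinch_z is the z of the grasp point in the tool frame, in m); z points along the fingers, y is the line along which they close (so a half turn about z gives the same grasp; the last joint's range is limited). The gripper opens to 87 mm and grips with 3 to 60 N. Pads are 19 mm wide; open, the fingers measure 117 mm over their backs; the gripper's body (75 mm by 190 mm) begins 51 mm behind the grasp point.
Start: joints at [-69.666, 18.392, -4.016, 83.108, 1.295, 78.541, -3.26], TCP at [0.217, 0.613, 0.223] pointing down, gripper open.
Joint ranges: [-163.93, 163.93], [-17.29, 119.83], [-79.2, 71.16], [3.27, 140.29], [-89.18, 269.18], [5.43, 117.66], [-154.24, 154.24]. Speed limits (degrees/s): [147.25, 147.25, 180, 180, 180, 180, 180].

### API

Orientations are given as a 3x3 rotation matrix whose columns are the frame's x, y, z axes.
In Python, from rig import env gives the robot as it stands.
- The arm moves only by the shell command python3 -m handwheel 'ROWS' [OPENING]. ROWS is text: rows parted by semicolons, each of 4 numbers parted by spaces: the shift along the tool's x, y, z in units of 40 mm (1.0 is 40 mm), then the turn about the tool's z in units of 6 degrees (1.0 is 6 degrees). In form: dx dy dz roll; .... A call has exactly 5 rows; each row shifts and turns the commanded pose from where the row before left it, along the tool's axes as they then stand; what a row does not reach is not made up. A row lasts 1/8 s, in which the tool goes at most 62.5 mm and 10.7 degrees, less where a joint would pass 70% of its speed; a pose out of reach is approached as far as the arm can. A call is refused whole if a number of a shift passes 1 or a number of a turn 1, either way. A call with a gripper value outside its range is refused whole. OPENING is the opening, from -1 (shut) to 1 (fully open), set as the call begins (- or left out, the last holds). The fingers move at their own pace and stop on an object; the grip force is fixed at half the most. Time passes only in rows, so rows that do not move let the fingers close, or fill a call up. It gives the time, the measured TCP pose, the force, the opening and the grip force at its end, in the units of the state.
- env.observe(): the state, without advancing time (a new reading comes with each control period).
- env.camera(name): name is "side" or "top"; returns the picture (384x512x3 uint8, red, green, blue); there is no depth.
- env.get_calibration(name): a dict with "fx", "fy", "cx", "cy" (pixels), "R" (3x3) and "t" (3): a world point X has camera coordinates R X + t. Camera axes: x right, y down, z forward; pixel columns grow to the right and rows downward; lengths in m; the calibration is good to about 2 mm. A picture is of the moment at which its call begins. get_calibration takes no time and is no camera call.
- env.close_job(): hands the job in; it is judged then, once.
The state is a dict: "clock": time; "q": joint angles; "qvel": joint speeds; "joint_torque": joint torques, N m; "tcp_pos": TCP position; "eef_rot": TCP orientation; "ft_force": force on the tool from outside, world axes, zero at the start; "torque": the same for the moment, N m; "finger_gap": finger opening in m; "grasp_force": force on a finger pad.
Only numpy, scipy, OpenCV 4.12 (cv2) and the standard library are available. Lean on these libraries where they do the work, as an engineer would, in place of code of your own. Each camera call takes 0.05 s, during which the arm holds its last target. There are 200 camera calls.

### The job

Three identical closed steel canisters stand in the wooden carrier and only one of them is full. Loosen the clamp knob (counter-clockwise), slide the keeper bar back off the lids as far as it goes, then heft the canisters one after another from the robot's left to its right, lifting each straight up clear of its pocket and setting it back in the same pocket. Finish while still holding the heaviest one up in the gripper, upright and still, about 20 cm above the worktop, with the other two standing in their own pockets and the kitchen things around left where they are.

Things in the scene. Friction and masses are not known exactly. Their poses are not given: they have to be found in the camera images.
- carrier: wooden board 220 x 392 x 20 mm with rounded edges on rubber feet, fixed to the worktop; long side across in front of the robot (its y), top at 24 mm, three round pockets 65 mm wide and 10 mm deep in a row along its y, 95 mm apart; a steel rail along each short end and a handle beyond it. Origin on the worktop under its middle, x to the back (away from the robot), y to the left, z up
- pocket_left (a point): centre of the floor of the left pocket, 14 mm above the worktop
- pocket_middle (a point): centre of the floor of the middle pocket, 14 mm above the worktop
- pocket_right (a point): centre of the floor of the right pocket, 14 mm above the worktop
- clamp_knob (a joint): clamp knob on the right-hand collar of the keeper bar, vertical axis: 0 tight (it starts at 0 to 0.2 rad), grows counter-clockwise seen from above to the stop at 1.4 rad; its lock pin leaves the rail at about 0.75 and it is loose from 0.9. It turns stiffly (about 0.06 N m) and stays where it is left
- knob_grip (a point): on the knob's axis at the height to grip it, 81 mm above the worktop. The black grip is a bar 40 mm long, 12 mm thick, 70 to 92 mm above the worktop; the point's x axis is its long direction and turns with it: 0.65 rad clockwise from the carrier's x (seen from above) when tight. Collar top below it at 59 mm; the keeper's upright stands 55 mm behind
- keeper (a joint): slide of the keeper bar: 0 with the bar across the middle of the lids, 0.08 m fully back (towards the carrier's +x), clear of all three canisters. About 1 N moves it once the knob is loose (it may be pushed by the knob); tight, it holds. It stays where it is left
- keeper_bar (a point): middle of the keeper bar, a round steel bar 8 mm thick along the carrier's y, its centre 84 mm above the worktop, 330 mm long, with an upright at each end; it passes 4 mm over the canisters' lids
- tin_a: one of three identical closed steel canisters with a wire clip, 58 mm across, 62 mm high, rigid. Origin: centre of its underside (the cylinder's axis lies 2 mm from it towards its own +y); z up. Stands in a pocket of the carrier; which stands where changes. Two weigh 0.25 to 0.35 kg, the full one 0.64 to 0.76 kg; nothing outside shows which
- tin_b: one of three identical closed steel canisters with a wire clip, 58 mm across, 62 mm high, rigid. Origin: centre of its underside (the cylinder's axis lies 2 mm from it towards its own +y); z up. Stands in a pocket of the carrier; which stands where changes. Two weigh 0.25 to 0.35 kg, the full one 0.64 to 0.76 kg; nothing outside shows which
- tin_c: one of three identical closed steel canisters with a wire clip, 58 mm across, 62 mm high, rigid. Origin: centre of its underside (the cylinder's axis lies 2 mm from it towards its own +y); z up. Stands in a pocket of the carrier; which stands where changes. Two weigh 0.25 to 0.35 kg, the full one 0.64 to 0.76 kg; nothing outside shows which
- mug: mug, 110 x 81 x 88 mm, bystander; origin at its underside
- pepper_mill: wooden pepper mill, 58 mm wide, 170 mm high, bystander; origin at its underside
- salt_shaker: grey salt shaker, 44 mm wide, 90 mm high, bystander; origin at its underside
- spice_jar: spice jar, 41 mm wide, 105 mm high, bystander; origin at its underside
Not all that is in view belongs to the job. Leave any green look-alike of the tin_b alone.

How it is judged:
By the outcome, as a careful person would: the job done as asked, in the order asked, and still so for the second after the job is handed in, while the arm keeps its last pose, push and grip.
It also fails if it takes over 72 s, if anything falls off the work surface, if the arm or the gripper's body presses on something with over 40 N, if the wrist force passes 120 N, or if a joint passes its speed limit or range.

## Working session

There is one attempt and no reset: what is moved stays moved. The work goes in short steps, Python scripts to look and compute and a shell command to move; the robot and the scene stay as the last step left them, time stands still between calls to the robot, and variables do not carry over. Pictures are saved under pics/ and viewed, at most 10 in all, crops included, and the job is handed in when it is done.

```bash
ls; mkdir -p pics; python3 - <<'E'
from rig import env
import cv2,numpy as np
s=env.observe();print(s['clock'],s['tcp_pos'],s['eef_rot'],s['finger_gap'],env.pinch_z)
for n in("side","top"):
    cv2.imwrite(f'pics/{n}0.png',env.camera(n)[:,:,::-1])
    c=env.get_calibration(n);print(n,c)
E
```

```text
pics
0.0 [0.21711254 0.61210552 0.22148912] [[-9.42500204e-01  3.34205147e-01 -5.33466669e-04]
 [ 3.34205560e-01  9.42498528e-01 -1.77986030e-03]
 [-9.20469238e-05 -1.85580623e-03 -9.99998274e-01]] 0.08735444091937294 -0.0187
side {'fx': 404.66156286531174, 'fy': 404.66156286531174, 'cx': 250.93659121672349, 'cy': 189.69156618005144, 'R': array([[ 0.93163746, -0.36321445, -0.01126499],
       [-0.18420788, -0.4453136 , -0.87622101],
       [ 0.31323968,  0.81839542, -0.48177779]]), 't': array([-0.44046256,  0.28317527,  0.64344434])}
top {'fx': 399.96301599229884, 'fy': 399.96301599229884, 'cx': 250.8521260115181, 'cy': 200.22666857890707, 'R': array([[ 0.02474385, -0.99963462,  0.01087949],
       [-0.98055094, -0.02638812, -0.19448269],
       [ 0.19469872, -0.00585564, -0.98084561]]), 't': array([0.20586353, 0.56724679, 1.02134355])}
```

View pics/top0.png

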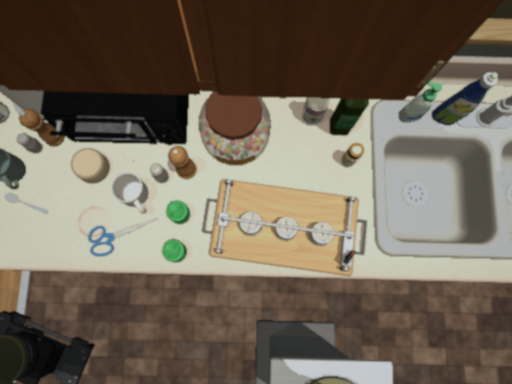

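View pics/side0.png

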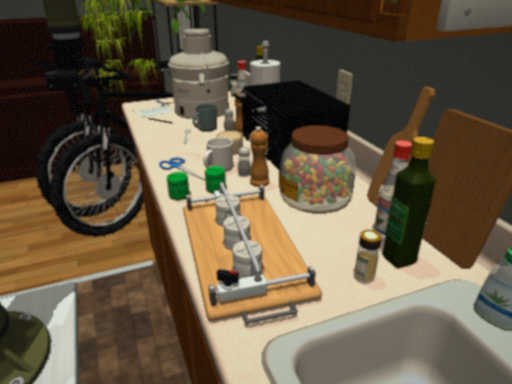

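The top view shows the carrier around (287,225), with silver canisters at (251,223), (287,228) and (322,233) and the black/red knob at (349,257). The green cans at (177,211) and (174,250) stand outside the carrier, so they are the look-alikes. The three silver ones in the pockets fit the description. I'll take one enlarged crop to confirm and measure.

```bash
cat > h.py <<'E'
import numpy as np,cv2
from rig import env
def ray(n,u,v,z):
    c=env.get_calibration(n);R,t=c['R'],c['t']
    d=R.T@np.array([(u-c['cx'])/c['fx'],(v-c['cy'])/c['fy'],1]);o=-R.T@t
    return o+d*(z-o[2])/d[2]
def proj(n,X):
    c=env.get_calibration(n);p=c['R']@np.array(X)+c['t']
    return p[0]/p[2]*c['fx']+c['cx'],p[1]/p[2]*c['fy']+c['cy']
def avg(n,k=6): return np.mean([env.camera(n).astype(float) for _ in range(k)],0).astype(np.uint8)
E
python3 - <<'E'
from h import *
im=cv2.imread('pics/top0.png')
hsv=cv2.cvtColor(im,cv2.COLOR_BGR2HSV)
# board mask: wood color
m=cv2.inRange(hsv,(8,70,110),(25,255,255)); m[:170]=0;m[280:]=0;m[:,:200]=0;m[:,370:]=0
m=cv2.morphologyEx(m,cv2.MORPH_CLOSE,np.ones((15,15)))
c=max(cv2.findContours(m,0,2)[0],key=cv2.contourArea)
P=np.array([ray('top',*p[0],.024)[:2] for p in c],np.float32)
r=cv2.minAreaRect(P);print('board',r, cv2.minAreaRect(c))
crop=im[175:280,200:375]
crop=cv2.resize(crop,None,fx=4.5,fy=4.5,interpolation=cv2.INTER_CUBIC);cv2.imwrite('pics/crop.png',crop)
for p in((251,223),(287,228),(322,233)): print(ray('top',*p,.076))
print(ray('top',349,257,.09))
# dark/red
k=((im.max(2)<70)).astype(np.uint8);k[:235]=0;k[275:]=0;k[:,:335]=0;k[:,365:]=0
ys,xs=np.nonzero(k);print('knob px',xs.mean(),ys.mean(),len(xs))
Q=np.array([ray('top',x,y,.092)[:2] for x,y in zip(xs,ys)]);print(Q.mean(0));w,v=np.linalg.eigh(np.cov(Q.T));print(np.sqrt(w),v[:,1])
E
```

```text
board ((0.48050209879875183, 0.10757114738225937), (0.4300428330898285, 0.24765165150165558), 83.51883697509766) ((292.21966552734375, 233.81146240234375), (160.47756958007812, 90.26321411132812), 7.829077243804932)
[0.49701559 0.218683   0.076     ]
[0.48636425 0.12470829 0.076     ]
[0.47567633 0.03361059 0.076     ]
[ 0.41471321 -0.03173454  0.09      ]
knob px 346.7608695652174 258.1521739130435 46
[ 0.41157088 -0.02549404]
[0.00307445 0.01045795] [-0.8462832   0.53273327]
```

View pics/crop.png

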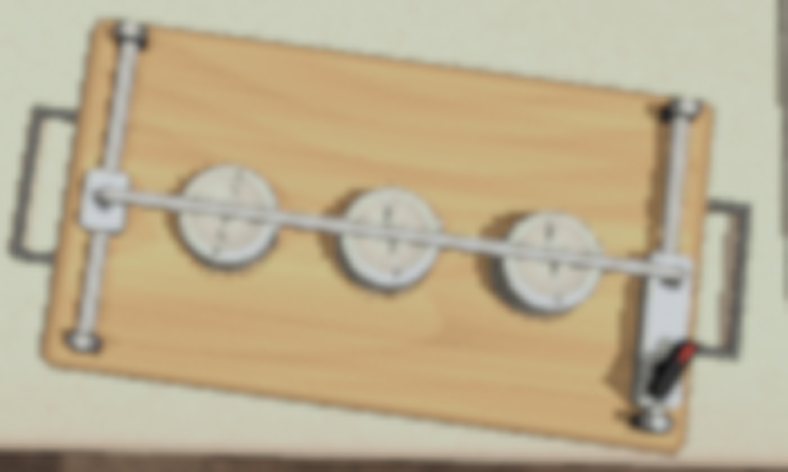

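The crop shows three silver lids at crop pixels (228,216), (389,240) and (550,263) under the bar. The knob grip runs from (655,395) to its red end at (688,345), on the right-hand collar. These silver canisters standing in the carrier are the ones for the job.

```bash
python3 - <<'E'
from h import *
f=lambda u,v,z:ray('top',(u+.5)/4.5-.5+200,(v+.5)/4.5-.5+175,z)[:2]
L=[f(228,216,.076),f(389,240,.076),f(550,263,.076)];print('lids',L)
d=L[0]-L[2];print('spacing',np.linalg.norm(d),'yaw',np.degrees(np.arctan2(-d[0],d[1])))
C=[f(95,20,.022),f(712,100,.022),f(683,455,.022),f(42,362,.022)];print('corners',C,np.mean(C,0))
for a,b in((0,1),(3,2),(0,3),(1,2)):
    e=C[a]-C[b];print(np.linalg.norm(e),np.degrees(np.arctan2(-e[0],e[1])),np.degrees(np.arctan2(e[1],e[0])))
print('bar',f(105,193,.088),f(672,270,.088))
print('knob',f(672,371,.088),f(655,395,.088),f(688,345,.092))
im=cv2.imread('pics/side0.png');r=im[255:310,200:270]
k=((im.max(2)<80)|((im[:,:,2]>120)&(im[:,:,1]<70))).astype(np.uint8);m=np.zeros_like(k);m[260:290,205:250]=1;k*=m
ys,xs=np.nonzero(k);print('side knob',xs.min(),xs.max(),ys.min(),ys.max(),xs.mean(),ys.mean(),ray('side',xs.mean(),ys.mean(),.081))
E
```

```text
lids [array([0.49798764, 0.22059008]), array([0.48644537, 0.12716866]), array([0.47552017, 0.03404578])]
spacing 0.18789242638066958 yaw -6.867646226800624
corners [array([0.62635383, 0.30607885]), array([ 0.58586077, -0.07747541]), array([ 0.36923906, -0.05423717]), array([0.41448408, 0.32948691])] [0.49898443 0.12596329]
0.38568582556247183 -6.02657713429917 83.97342286570083
0.3863823045487762 -6.724713754354152 83.27528624564584
0.21315892882534812 -96.30465611990454 -6.304656119904536
0.2178645948881787 -96.12302638672607 -6.123026386726064
bar [0.50773788 0.29151173] [ 0.47189298 -0.03341511]
knob [ 0.41469203 -0.03209673] [ 0.40103998 -0.02219442] [ 0.42922716 -0.04046274]
side knob 217 238 270 285 227.78740157480314 276.9527559055118 [ 0.41613694 -0.03682947  0.081     ]
```

```bash
python3 -m handwheel '-1 -1 0 0; -1 -1 0 0; -1 -1 0 0; -1 -1 0 0; -1 -1 0 0' -0.1; python3 -m handwheel '-1 -1 0 0; -1 -1 0 0; -1 -1 0 0; -1 -1 0 0; -1 -1 0 0'; python3 -m handwheel '0 -1 0.4 0; 0 -1 0.4 0; 0 -1 0.4 0; 0 0 0 1; 0 0 0 1.0'
python3 - <<'E'
from h import *
s=env.observe();R=s['eef_rot'];print(s['tcp_pos'],np.degrees(np.arctan2(R[1,0],R[0,0])),s['q'],s['finger_gap'])
E
```

```text
clock: 0.72
tcp_pos: [0.3395, 0.3553, 0.2223]
eef_rot: [[-0.942, 0.334, -0.0], [0.334, 0.942, -0.0], [0.0, -0.0, -1.0]]
ft_force: [0.6, 0.5, 0.8]
finger_gap: 0.045
grasp_force: 0.0
clock: 1.35
tcp_pos: [0.4609, 0.1002, 0.2224]
eef_rot: [[-0.943, 0.334, 0.0], [0.334, 0.943, 0.0], [0.0, 0.0, -1.0]]
ft_force: [0.7, 0.2, 0.4]
finger_gap: 0.0392
grasp_force: 0.0
clock: 1.98
tcp_pos: [0.4199, -0.0117, 0.1741]
eef_rot: [[-0.85, 0.527, -0.001], [0.527, 0.85, 0.001], [0.001, 0.0, -1.0]]
ft_force: [-0.7, 0.2, -0.1]
finger_gap: 0.0391
grasp_force: 0.0
[ 0.41986305 -0.01165639  0.17412539] 148.1992036090326 [-32.39403333 -10.41016123  27.63338311 118.17763727   5.04257205
  71.16939973  51.41538649] 0.039090326552877315
```

```bash
python3 -m handwheel '-0.2 -0.5 0.5 0; 0 0 0.8 0.2; 0 0 0.5 0; 0 0 0 0; 0 0 0 0' ; python3 - <<'E'
from h import *
a=env.camera('top')[225:290,310:390];b=env.camera('side')[220:305,185:275]
cv2.imwrite('pics/c2.png',np.hstack([cv2.resize(i,(390,400),interpolation=cv2.INTER_CUBIC) for i in(a,b)])[:,:,::-1])
p=env.observe()['tcp_pos'];print(p,proj('top',p),proj('side',p))
E
```

```text
clock: 2.6
tcp_pos: [0.4173, -0.0324, 0.1032]
eef_rot: [[-0.841, 0.541, 0.001], [0.541, 0.841, 0.0], [-0.001, 0.001, -1.0]]
ft_force: [0.6, -0.6, 0.1]
finger_gap: 0.0394
grasp_force: 0.0
[ 0.41764885 -0.03226198  0.10353273] (np.float64(350.54318131721277), np.float64(255.52447170180702)) (np.float64(227.2746983273621), np.float64(264.9962276445727))
```

View pics/c2.png

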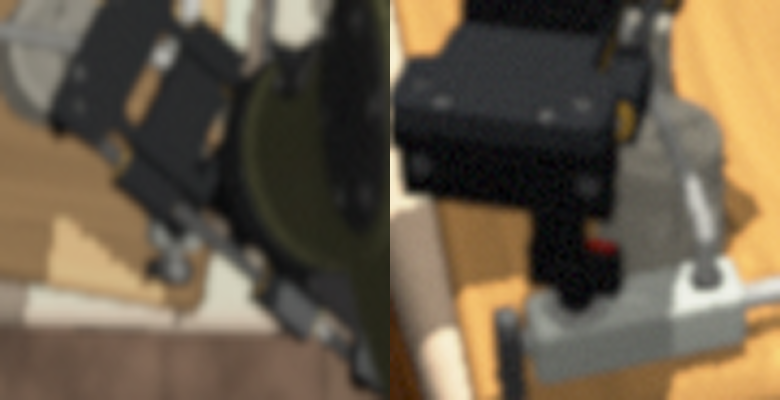

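The side crop shows the fingers straddling the knob at about (580,260), with the red end just right of the near finger. I'll descend and grip.

```bash
python3 -m handwheel '0 0 0.5 0; 0 0 0.4 0; 0 0 0 0; 0 0 0 0; 0 0 0 0'; python3 -m handwheel '0 0 0 0; 0 0 0 0; 0 0 0 0; 0 0 0 0; 0 0 0 0' -1
```

```text
clock: 3.32
tcp_pos: [0.4176, -0.0323, 0.0674]
eef_rot: [[-0.841, 0.541, 0.002], [0.541, 0.841, 0.0], [-0.001, 0.001, -1.0]]
ft_force: [0.3, 0.6, 0.3]
finger_gap: 0.0394
grasp_force: 0.0
clock: 3.95
tcp_pos: [0.4167, -0.0329, 0.0666]
eef_rot: [[-0.841, 0.541, -0.0], [0.541, 0.841, -0.001], [-0.0, -0.001, -1.0]]
ft_force: [-1.7, -1.5, 1.3]
finger_gap: 0.0136
grasp_force: 30.0
```

```bash
python3 -m handwheel '0 0 0 -1; 0 0 0 -1; 0 0 0 -1; 0 0 0 -1; 0 0 0 -1'; python3 -m handwheel '0 0 0 -1; 0 0 0 -1; 0 0 0 -1; 0 0 0 -1; 0 0 0 -1';  python3 -m handwheel '0 0 0 -1; 0 0 0 0; 0 0 0 0; 0 0 0 0; 0 0 0 0'
python3 - <<'E'
from h import *
s=env.observe();R=s['eef_rot'];print(s['tcp_pos'],np.degrees(np.arctan2(R[1,0],R[0,0])),s['q'],s['torque'],s['ft_force'])
E
```

```text
clock: 4.58
tcp_pos: [0.4169, -0.0324, 0.0666]
eef_rot: [[-0.999, 0.045, 0.0], [0.045, 0.999, 0.0], [-0.0, 0.0, -1.0]]
ft_force: [-1.1, -1.3, 1.5]
finger_gap: 0.0132
grasp_force: 30.0
clock: 5.2
tcp_pos: [0.4167, -0.0318, 0.0666]
eef_rot: [[-0.887, -0.461, -0.0], [-0.461, 0.887, 0.001], [-0.0, 0.001, -1.0]]
ft_force: [-0.6, 0.8, 1.6]
finger_gap: 0.0132
grasp_force: 30.0
clock: 5.82
tcp_pos: [0.4169, -0.0318, 0.0666]
eef_rot: [[-0.836, -0.548, 0.0], [-0.548, 0.836, 0.001], [-0.001, 0.001, -1.0]]
ft_force: [-0.3, 3.6, 1.0]
finger_gap: 0.0135
grasp_force: 30.0
[ 0.41692816 -0.03181966  0.06658324] -146.74754954429739 [-33.43858456  -3.07480333  33.84273708 125.78244472   1.9884225
  56.77533958 122.52900543] [ 0.78289263  0.18082286 -0.06346195] [-0.2584521   3.59752202  0.96678225]
```

```bash
python3 -m handwheel '-0.3 -0.25 0 0; -0.3 -0.25 0 0; -0.3 -0.25 0 0; -0.3 -0.25 0 0; 0 0 0 0'; python3 -m handwheel '-0.2 -0.16 0 0; -0.1 -0.08 0 0; -0.05 -0.04 0 0; 0 0 0 0; 0 0 0 0'
```

```text
clock: 6.45
tcp_pos: [0.4802, -0.0391, 0.0666]
eef_rot: [[-0.836, -0.549, 0.002], [-0.549, 0.836, -0.0], [-0.001, -0.001, -1.0]]
ft_force: [1.3, 3.2, 0.7]
finger_gap: 0.0132
grasp_force: 30.0
clock: 7.08
tcp_pos: [0.496, -0.0409, 0.0666]
eef_rot: [[-0.836, -0.549, -0.002], [-0.549, 0.836, 0.001], [0.001, 0.001, -1.0]]
ft_force: [-2.2, 3.9, 3.8]
finger_gap: 0.0132
grasp_force: 30.0
```

```bash
python3 -m handwheel '-0.03 -0.025 0 0; -0.03 -0.025 0 0; 0 0 0 0; 0 0 0 0; 0 0 0 0'; python3 -m handwheel '-0.03 -0.025 0 0; 0 0 0 0; 0 0 0 0; 0 0 0 0; 0 0 0 0'
```

```text
clock: 7.7
tcp_pos: [0.4962, -0.0408, 0.0663]
eef_rot: [[-0.836, -0.549, -0.008], [-0.549, 0.836, 0.002], [0.006, 0.006, -1.0]]
ft_force: [-10.1, 4.5, 11.4]
finger_gap: 0.0135
grasp_force: 30.0
clock: 8.32
tcp_pos: [0.4963, -0.0409, 0.0662]
eef_rot: [[-0.836, -0.549, -0.011], [-0.549, 0.836, 0.003], [0.008, 0.008, -1.0]]
ft_force: [-13.6, 5.4, 16.2]
finger_gap: 0.0136
grasp_force: 30.0
```

```bash
python3 -m handwheel '0.06 0.05 0 0; 0.03 0.025 0 0; 0 0 0 0; 0 0 0 0; 0 0 0 0'; python3 -m handwheel '0 0 0 0; 0 0 0 0; 0 0 0 0; 0 0 -0.5 0; 0 0 -0.5 0' -0.1;  python3 -m handwheel '0 0 -1 1; 0 0 -1 1; 0 0 -0.5 1; 0 0 0 1; 0 0 0 1'; python3 -m handwheel '0 0 0 1; 0 0 0 0.6; 0 1 0 0; 0 1 0 0; 0 1 0 0' 0.9
python3 - <<'E'
from h import *
s=env.observe();R=s['eef_rot'];print(s['tcp_pos'],R,np.degrees(np.arctan2(R[1,0],R[0,0])))
E
```

```text
clock: 8.95
tcp_pos: [0.4961, -0.0408, 0.0665]
eef_rot: [[-0.836, -0.549, -0.002], [-0.549, 0.836, 0.001], [0.001, 0.001, -1.0]]
ft_force: [-3.0, 4.2, 4.9]
finger_gap: 0.0136
grasp_force: 30.0
clock: 9.57
tcp_pos: [0.4967, -0.0419, 0.1068]
eef_rot: [[-0.836, -0.548, -0.0], [-0.548, 0.836, -0.001], [0.001, -0.001, -1.0]]
ft_force: [0.2, -0.2, -0.5]
finger_gap: 0.0386
grasp_force: 0.0
clock: 10.2
tcp_pos: [0.4972, -0.0419, 0.2069]
eef_rot: [[-0.999, -0.053, 0.001], [-0.053, 0.999, -0.0], [-0.001, -0.0, -1.0]]
ft_force: [0.2, 0.4, -0.5]
finger_gap: 0.0393
grasp_force: 0.0
clock: 10.82
tcp_pos: [0.5104, 0.0785, 0.2065]
eef_rot: [[-0.994, 0.111, 0.001], [0.111, 0.994, -0.0], [-0.001, -0.0, -1.0]]
ft_force: [0.5, 0.1, -0.1]
finger_gap: 0.0791
grasp_force: 0.0
[0.51042112 0.07854132 0.20654369] [[-9.93791708e-01  1.11252971e-01  9.03719413e-04]
 [ 1.11252607e-01  9.93792061e-01 -4.43744587e-04]
 [-9.47477082e-04 -3.40448550e-04 -9.99999493e-01]] 173.6124691953458
```

```bash
python3 - <<'E'
from h import *
a=env.camera('top')[170:280,200:375];b=env.camera('side')[180:300,180:320]
cv2.imwrite('pics/c3.png',np.hstack([cv2.resize(a,(437,275),interpolation=cv2.INTER_CUBIC),cv2.resize(b,(350,300),interpolation=cv2.INTER_CUBIC)[:275]])[:,:,::-1])
for n,P in(('L',(.4975,.2217,.076)),('M',(.4867,.1273,.076)),('R',(.4758,.0329,.076))): print(n,proj('top',P),proj('side',P))
E
```

```text
L (np.float64(249.84736467374432), np.float64(222.7855223661959)) (np.float64(225.92505182281567), np.float64(200.92698620922815))
M (np.float64(286.0058735289003), np.float64(227.84586807659107)) (np.float64(234.94257768973551), np.float64(222.60948558911))
R (np.float64(322.2726228140461), np.float64(232.9596578937675)) (np.float64(245.76954481048588), np.float64(248.77093801790377))
```

View pics/c3.png

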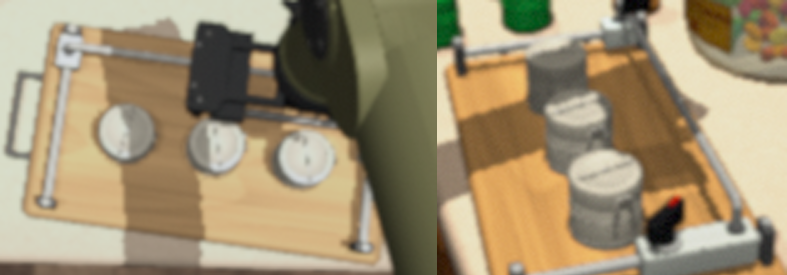

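The bar is fully back, and all three lids are clear and visible at top crop (127,132), (217,147) and (305,158). My predicted lid positions match within about 1 px. Next is the left canister.

```bash
python3 -m handwheel '0.2 1 0 0; 0.2 1 0 0; 0.2 1 0.5 0; 0.09 0.49 1 0; 0 0 0.6 0' 0.85; python3 -m handwheel '0 0 0.6 0; 0 0 0.6 0; 0 0 0.6 0; 0 0 0.36 0; 0 0 0 0'; python3 -m handwheel '0 0 0 0; 0 0 0 0; 0 0 0 0; 0 0 0 0; 0 0 0 0' -1
```

```text
clock: 11.55
tcp_pos: [0.4971, 0.2207, 0.1205]
eef_rot: [[-0.994, 0.107, -0.001], [0.107, 0.994, -0.001], [0.001, -0.002, -1.0]]
ft_force: [0.1, -0.7, 0.4]
finger_gap: 0.0804
grasp_force: 0.0
clock: 12.18
tcp_pos: [0.4976, 0.2189, 0.0353]
eef_rot: [[-0.994, 0.111, -0.001], [0.111, 0.994, -0.002], [0.001, -0.002, -1.0]]
ft_force: [-0.2, 0.2, 0.1]
finger_gap: 0.0802
grasp_force: 0.0
clock: 12.8
tcp_pos: [0.4986, 0.2211, 0.037]
eef_rot: [[-0.994, 0.11, 0.002], [0.11, 0.994, 0.002], [-0.001, 0.002, -1.0]]
ft_force: [0.2, 3.4, 3.7]
finger_gap: 0.057
grasp_force: 30.0
```

```bash
python3 -m handwheel '0 0 -0.2 0; 0 0 -0.4 0; 0 0 -0.4 0; 0 0 -0.4 0; 0 0 -0.2 0'; python3 -m handwheel '0 0 0 0; 0 0 0 0; 0 0 0 0; 0 0 0 0; 0 0 0 0'
```

```text
clock: 13.42
tcp_pos: [0.4985, 0.2198, 0.1017]
eef_rot: [[-0.994, 0.11, 0.001], [0.11, 0.994, 0.001], [-0.001, 0.001, -1.0]]
ft_force: [-0.3, 0.1, -7.6]
finger_gap: 0.0573
grasp_force: 30.0
clock: 14.05
tcp_pos: [0.4978, 0.2198, 0.0999]
eef_rot: [[-0.994, 0.11, -0.0], [0.11, 0.994, -0.0], [0.0, -0.0, -1.0]]
ft_force: [1.1, 0.0, -6.7]
finger_gap: 0.0575
grasp_force: 30.0
```

```bash
python3 -m handwheel '0 0 0.4 0; 0 0 0.4 0; 0 0 0.3 0; 0 0 0.3 0; 0 0 0.1 0';  python3 -m handwheel '0 0 0.07 0; 0 0 0 0; 0 0 0 0; 0 0 0 0; 0 0 0 0'; python3 -m handwheel '0 0 0 0; 0 0 0 0; 0 0 0 0; 0 0 0 0; 0 0 0 0' 0.8; python3 -m handwheel '0 0 -0.5 0; 0 0 -1 0; 0 0 -1 0; 0 -1 0 0; 0 -1 0 0'
python3 - <<'E'
from h import *
s=env.observe();R=s['eef_rot'];print(s['tcp_pos'],np.degrees(np.arctan2(R[1,0],R[0,0])))
d=np.array([.488,.1265,.036])-s['tcp_pos'];print(R.T@d/.04)
E
```

```text
clock: 14.68
tcp_pos: [0.4976, 0.2199, 0.0392]
eef_rot: [[-0.994, 0.11, -0.001], [0.11, 0.994, -0.001], [0.001, -0.001, -1.0]]
ft_force: [-0.8, -0.1, -6.3]
finger_gap: 0.0574
grasp_force: 30.0
clock: 15.3
tcp_pos: [0.498, 0.2199, 0.0375]
eef_rot: [[-0.994, 0.11, 0.0], [0.11, 0.994, 0.0], [-0.0, 0.0, -1.0]]
ft_force: [1.2, -0.4, -6.7]
finger_gap: 0.0574
grasp_force: 30.0
clock: 15.92
tcp_pos: [0.498, 0.22, 0.0375]
eef_rot: [[-0.994, 0.11, 0.0], [0.11, 0.994, 0.0], [-0.0, 0.0, -1.0]]
ft_force: [-0.2, -0.5, 0.7]
finger_gap: 0.0786
grasp_force: 0.0
clock: 16.55
tcp_pos: [0.4894, 0.1398, 0.1381]
eef_rot: [[-0.994, 0.109, 0.001], [0.109, 0.994, 0.001], [-0.001, 0.001, -1.0]]
ft_force: [0.2, -0.1, -1.2]
finger_gap: 0.0782
grasp_force: 0.0
[0.48939109 0.13980231 0.13805001] 173.74917734466592
[ 1.80956254e-03 -3.36057656e-01  2.55102807e+00]
```

```bash
python3 -m handwheel '0 -0.34 0 0; 0 0 0.4 0; 0 0 0.7 0; 0 0 0.7 0; 0 0 0.5 0'; python3 -m handwheel '0 0 0.25 0; 0 0 0 0; 0 0 0 0; 0 0 0 0; 0 0 0 0';  python3 -m handwheel '0 0 0 0; 0 0 0 0; 0 0 0 0; 0 0 0 0; 0 0 0 0' -1; python3 -m handwheel '0 0 -0.2 0; 0 0 -0.4 0; 0 0 -0.4 0; 0 0 -0.4 0; 0 0 -0.2 0'; python3 -m handwheel '0 0 0 0; 0 0 0 0; 0 0 0 0; 0 0 0 0; 0 0 0 0'
```

```text
clock: 17.18
tcp_pos: [0.4864, 0.1286, 0.0427]
eef_rot: [[-0.994, 0.108, -0.002], [0.108, 0.994, -0.001], [0.002, -0.001, -1.0]]
ft_force: [-0.1, -0.2, 1.1]
finger_gap: 0.0782
grasp_force: 0.0
clock: 17.8
tcp_pos: [0.4881, 0.127, 0.036]
eef_rot: [[-0.994, 0.11, 0.001], [0.11, 0.994, 0.001], [-0.001, 0.001, -1.0]]
ft_force: [0.7, -0.2, -0.0]
finger_gap: 0.0781
grasp_force: 0.0
clock: 18.42
tcp_pos: [0.4877, 0.1271, 0.0354]
eef_rot: [[-0.994, 0.11, 0.0], [0.11, 0.994, 0.0], [-0.0, 0.0, -1.0]]
ft_force: [0.1, 0.7, -0.1]
finger_gap: 0.0574
grasp_force: 30.0
clock: 19.05
tcp_pos: [0.4884, 0.1271, 0.1011]
eef_rot: [[-0.994, 0.11, 0.002], [0.11, 0.994, 0.001], [-0.002, 0.001, -1.0]]
ft_force: [-0.1, -0.1, -2.7]
finger_gap: 0.0575
grasp_force: 30.0
clock: 19.68
tcp_pos: [0.4875, 0.1268, 0.0992]
eef_rot: [[-0.994, 0.11, -0.0], [0.11, 0.994, -0.0], [0.0, -0.0, -1.0]]
ft_force: [0.7, 0.8, -3.1]
finger_gap: 0.0574
grasp_force: 30.0
```

Middle is light at about 3 N. I'll set it back and go to the right one.

```bash
python3 -m handwheel '0 0 0.4 0; 0 0 0.4 0; 0 0 0.3 0; 0 0 0.3 0; 0 0 0.1 0';  python3 -m handwheel '0 0 0.1 0; 0 0 0.02 0; 0 0 0 0; 0 0 0 0; 0 0 0 0'; python3 -m handwheel '0 0 0 0; 0 0 0 0; 0 0 0 0; 0 0 0 0; 0 0 0 0' 0.8; python3 -m handwheel '0 0 -0.5 0; 0 0 -1 0; 0 0 -1 0; 0 -1 0 0; 0 -1 0 0'
python3 - <<'E'
from h import *
s=env.observe();R=s['eef_rot']
d=np.array([.477,.0325,.036])-s['tcp_pos'];print(R.T@d/.04)
E
```

```text
clock: 20.3
tcp_pos: [0.487, 0.1266, 0.0382]
eef_rot: [[-0.994, 0.11, -0.001], [0.11, 0.994, -0.001], [0.001, -0.001, -1.0]]
ft_force: [-0.2, -0.3, -2.5]
finger_gap: 0.0573
grasp_force: 30.0
clock: 20.92
tcp_pos: [0.4879, 0.1269, 0.0354]
eef_rot: [[-0.994, 0.11, 0.001], [0.11, 0.994, 0.001], [-0.0, 0.001, -1.0]]
ft_force: [-2.9, -0.8, 5.3]
finger_gap: 0.0573
grasp_force: 30.0
clock: 21.55
tcp_pos: [0.4877, 0.1269, 0.0345]
eef_rot: [[-0.994, 0.11, 0.0], [0.11, 0.994, -0.0], [-0.0, 0.0, -1.0]]
ft_force: [0.1, 0.4, -0.1]
finger_gap: 0.0782
grasp_force: 0.0
clock: 22.18
tcp_pos: [0.4792, 0.0468, 0.1353]
eef_rot: [[-0.994, 0.109, 0.002], [0.109, 0.994, 0.001], [-0.002, 0.001, -1.0]]
ft_force: [-0.2, 0.0, -0.4]
finger_gap: 0.0785
grasp_force: 0.0
[ 0.01876714 -0.36171189  2.4815793 ]
```

```bash
python3 -m handwheel '0.02 -0.36 0 0; 0 0 0.4 0; 0 0 0.6 0; 0 0 0.6 0; 0 0 0.5 0' 0.65; python3 -m handwheel '0 0 0.3 0; 0 0 0 0; 0 0 0 0; 0 0 0 0; 0 0 0 0';  python3 -m handwheel '0 0 0 0; 0 0 0 0; 0 0 0 0; 0 0 0 0; 0 0 0 0' -1; python3 -m handwheel '0 0 -0.2 0; 0 0 -0.4 0; 0 0 -0.4 0; 0 0 -0.4 0; 0 0 -0.2 0'; python3 -m handwheel '0 0 0 0; 0 0 0 0; 0 0 0 0; 0 0 0 0; 0 0 0 0'
```

```text
clock: 22.8
tcp_pos: [0.4756, 0.0351, 0.0483]
eef_rot: [[-0.994, 0.108, -0.002], [0.108, 0.994, -0.0], [0.002, -0.0, -1.0]]
ft_force: [-0.1, 0.2, -0.5]
finger_gap: 0.0719
grasp_force: 0.0
clock: 23.42
tcp_pos: [0.4769, 0.0332, 0.0391]
eef_rot: [[-0.994, 0.11, 0.001], [0.11, 0.994, 0.001], [-0.001, 0.001, -1.0]]
ft_force: [-0.6, -1.1, 0.4]
finger_gap: 0.0717
grasp_force: 0.0
clock: 24.05
tcp_pos: [0.4765, 0.0333, 0.0387]
eef_rot: [[-0.994, 0.11, 0.0], [0.11, 0.994, 0.0], [-0.0, 0.0, -1.0]]
ft_force: [0.1, 1.2, 2.1]
finger_gap: 0.0572
grasp_force: 30.0
clock: 24.68
tcp_pos: [0.4772, 0.0333, 0.1042]
eef_rot: [[-0.994, 0.11, 0.002], [0.11, 0.994, 0.001], [-0.002, 0.001, -1.0]]
ft_force: [-0.1, -0.1, -2.9]
finger_gap: 0.0571
grasp_force: 30.0
clock: 25.3
tcp_pos: [0.4763, 0.0331, 0.1023]
eef_rot: [[-0.994, 0.11, -0.0], [0.11, 0.994, -0.0], [0.0, -0.0, -1.0]]
ft_force: [-1.4, -0.7, -2.9]
finger_gap: 0.0577
grasp_force: 30.0
```

```bash
python3 -m handwheel '0 0 0.4 0; 0 0 0.4 0; 0 0 0.3 0; 0 0 0.3 0; 0 0 0.1 0';  python3 -m handwheel '0 0 0.1 0; 0 0 0.02 0; 0 0 0 0; 0 0 0 0; 0 0 0 0'; python3 -m handwheel '0 0 0 0; 0 0 0 0; 0 0 0 0; 0 0 0 0; 0 0 0 0' 0.65; python3 -m handwheel '0 0 -0.5 0; 0 0 -1 0; 0 0 -1 0; 0 0 0 0; 0 1 0 0'; python3 -m handwheel '0 1 0 0; 0 1 0 0; 0 1 0 0; 0 0 0 0; 0 0 0 0' 0.8
python3 - <<'E'
from h import *
s=env.observe();R=s['eef_rot']
d=np.array([.498,.220,.036])-s['tcp_pos'];print(R.T@d/.04)
a=env.camera('top')[170:280,200:375];b=env.camera('side')[180:300,180:320]
cv2.imwrite('pics/c4.png',np.hstack([cv2.resize(a,(437,275),interpolation=cv2.INTER_CUBIC),cv2.resize(b,(350,300),interpolation=cv2.INTER_CUBIC)[:275]])[:,:,::-1])
E
```

```text
clock: 25.92
tcp_pos: [0.4758, 0.033, 0.0415]
eef_rot: [[-0.994, 0.11, -0.002], [0.11, 0.994, -0.001], [0.001, -0.001, -1.0]]
ft_force: [0.3, -0.1, -3.2]
finger_gap: 0.0575
grasp_force: 30.0
clock: 26.55
tcp_pos: [0.4767, 0.0331, 0.0387]
eef_rot: [[-0.994, 0.11, 0.0], [0.11, 0.994, 0.001], [-0.0, 0.001, -1.0]]
ft_force: [-3.4, -1.2, 5.5]
finger_gap: 0.0577
grasp_force: 30.0
clock: 27.18
tcp_pos: [0.4765, 0.0331, 0.0377]
eef_rot: [[-0.994, 0.11, 0.0], [0.11, 0.994, 0.0], [-0.0, 0.0, -1.0]]
ft_force: [0.3, 0.6, 0.2]
finger_gap: 0.0716
grasp_force: 0.0
clock: 27.8
tcp_pos: [0.481, 0.0705, 0.1377]
eef_rot: [[-0.993, 0.116, 0.001], [0.116, 0.993, 0.0], [-0.001, 0.0, -1.0]]
ft_force: [0.8, 0.1, 0.0]
finger_gap: 0.0717
grasp_force: 0.0
clock: 28.42
tcp_pos: [0.4935, 0.1911, 0.1366]
eef_rot: [[-0.994, 0.111, -0.002], [0.111, 0.994, -0.002], [0.001, -0.002, -1.0]]
ft_force: [0.5, -1.1, 0.3]
finger_gap: 0.0784
grasp_force: 0.0
[-0.03407654  0.73599089  2.51480277]
```

View pics/c4.png

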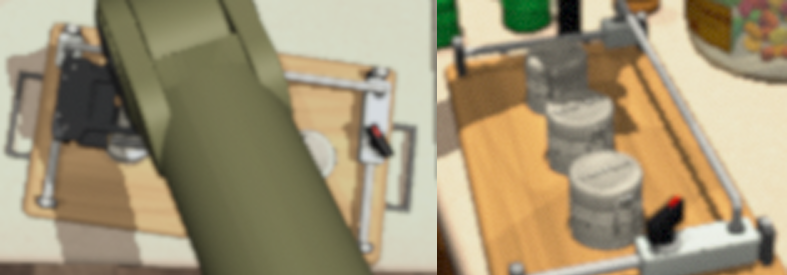

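All three are standing in their pockets at side crop (557,75), (580,135) and (605,200), with the bar still back. I'll grasp the left (full) one and lift it about 186 mm.

```bash
python3 -m handwheel '-0.03 0.73 0 0; 0 0 0 0; 0 0 0.5 0; 0 0 0.7 0; 0 0 0.7 0'; python3 -m handwheel '0 0 0.4 0; 0 0 0.2 0; 0 0 0 0; 0 0 0 0; 0 0 0 0';  python3 -m handwheel '0 0 0 0; 0 0 0 0; 0 0 0 0; 0 0 0 0; 0 0 0 0' -1; python3 -m handwheel '0 0 -0.2 0; 0 0 -0.4 0; 0 0 -0.5 0; 0 0 -0.5 0; 0 0 -0.5 0'; python3 -m handwheel '0 0 -0.5 0; 0 0 -0.5 0; 0 0 -0.5 0; 0 0 -0.5 0; 0 0 -0.4 0'; python3 -m handwheel '0 0 -0.15 0; 0 0 0 0; 0 0 0 0; 0 0 0 0; 0 0 0 0'; python3 -m handwheel '0 0 0 0; 0 0 0 0; 0 0 0 0; 0 0 0 0; 0 0 0 0'
python3 - <<'E'
from h import *
s=env.observe();print(abs(s['qvel']).max())
a=env.camera('top')[160:290,180:380];b=env.camera('side')[120:300,150:330]
cv2.imwrite('pics/c5.png',np.hstack([cv2.resize(a,(400,260)),cv2.resize(b,(390,390))[:]][:0] or [cv2.resize(a,(400,390)),cv2.resize(b,(390,390))])[:,:,::-1])
E
```

```text
clock: 29.15
tcp_pos: [0.4987, 0.221, 0.0612]
eef_rot: [[-0.994, 0.11, 0.001], [0.11, 0.994, 0.0], [-0.001, 0.0, -1.0]]
ft_force: [0.3, 0.9, -0.8]
finger_gap: 0.0786
grasp_force: 0.0
clock: 29.78
tcp_pos: [0.4991, 0.2214, 0.0387]
eef_rot: [[-0.994, 0.11, 0.001], [0.11, 0.994, 0.001], [-0.001, 0.001, -1.0]]
ft_force: [0.5, -0.3, 0.2]
finger_gap: 0.0783
grasp_force: 0.0
clock: 30.4
tcp_pos: [0.4984, 0.2204, 0.0378]
eef_rot: [[-0.994, 0.11, -0.0], [0.11, 0.994, -0.001], [0.0, -0.001, -1.0]]
ft_force: [-0.8, -2.0, 3.3]
finger_gap: 0.0574
grasp_force: 30.0
clock: 31.02
tcp_pos: [0.4981, 0.2212, 0.1229]
eef_rot: [[-0.994, 0.11, -0.0], [0.11, 0.994, 0.0], [0.0, 0.0, -1.0]]
ft_force: [0.8, 0.0, -6.2]
finger_gap: 0.0575
grasp_force: 30.0
clock: 31.65
tcp_pos: [0.4983, 0.2211, 0.219]
eef_rot: [[-0.994, 0.11, 0.0], [0.11, 0.994, 0.001], [-0.0, 0.001, -1.0]]
ft_force: [-0.5, 0.1, -7.3]
finger_gap: 0.0576
grasp_force: 30.0
clock: 32.28
tcp_pos: [0.4983, 0.2209, 0.2233]
eef_rot: [[-0.994, 0.11, -0.001], [0.11, 0.994, -0.0], [0.001, -0.001, -1.0]]
ft_force: [-0.1, 0.6, -7.5]
finger_gap: 0.0575
grasp_force: 30.0
clock: 32.9
tcp_pos: [0.4985, 0.2211, 0.2238]
eef_rot: [[-0.994, 0.11, 0.0], [0.11, 0.994, 0.0], [-0.0, 0.0, -1.0]]
ft_force: [-0.2, -0.7, -7.3]
finger_gap: 0.0572
grasp_force: 30.0
0.08379901776182651
```

View pics/c5.png

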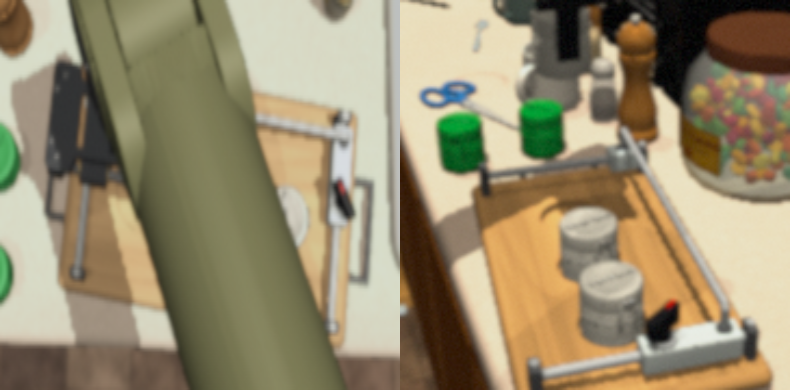

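The side crop shows the full canister held up at about (560,30). The other two stand in their pockets at (588,240) and (612,300), with the keeper back and the bystanders and green cans undisturbed. The held canister's underside is about 0.20 m up and still, so I'm handing in.

```bash
python3 -c "
from rig import env
print(env.close_job())"
```

```text
the job is handed in; nothing more can be done
None
```

The job is handed in: the left canister was the full one (about 7 N against about 3 N for the others), and it is held upright and still about 20 cm up, with the other two back in their pockets and the keeper bar fully back.

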